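# Rebuild the sanding spindle and tighten it to the first click

## Robot

A 7-joint arm with a two-finger parallel gripper is mounted at the origin on the work surface. World frame = base frame: x ahead of the robot, y to its left, z up, the work surface at z = 0. Lengths are in m, angles in rad, forces in N, time in s.
With the tool pointing down it reaches from about 0.35 to 0.775 m from the base axis. Payload 3.1 kg.
Tool frame: the origin (TCP) lies on the centre line of the jaws, within the pads' length; the fingertips stand 8 mm ahead of it and the grasp point (between the pads) lies 11 mm behind it; z points along the fingers, y is the line along which they close (so a half turn about z gives the same grasp; the last joint's range is limited). The gripper opens to 85 mm and grips with 20 to 120 N. Pads are 22 mm wide; open, the fingers measure 114 mm over their backs; the gripper's body (76 mm by 85 mm) begins 54 mm behind the grasp point. The pads swing forward as they close: fully open they stand 13 mm farther back than shut.
Start: joints at [-1.308, 0.311, 0.014, 1.512, -0.004, 1.319, -0.027], TCP at [0.165, 0.525, 0.239] pointing down, gripper open.
Joint ranges: [-2.7, 2.7], [-0.3, 1.91], [-1.27, 1.3], [0.12, 2.57], [-1.44, 4.58], [0.2, 2.03], [-3.05, 3.05]. Speed limits (rad/s): [2.79, 2.79, 3.14, 3.14, 3.14, 3.14, 3.14].

## Interface

Orientations are given as [roll, pitch, yaw] about the fixed x, y, z axes, in that order (R = Rz(yaw) Ry(pitch) Rx(roll)).
In Python, from rig import manip, grab_frame gives the robot as it stands.
- The arm moves only by the shell command python3 -m handwheel 'ROWS' [OPENING] [FORCE]. ROWS is JSON, a list of rows, each a list of 2 entries, a list of its own where there are three numbers: the shift along the world's x, y, z in cm, then the turn about the world's z in rad. In form: [[[tx, ty, tz], turn], ...]. A call has 1 to 12 rows; each row is the pose to reach, as a shift and turn from the pose commanded when the call began; what a row does not reach only later rows make up. A row lasts 1/8 s, in which the tool goes at most 62.5 mm and 10.7 degrees, less where a joint would pass 70% of its speed; a pose out of reach is approached as far as the arm can. A call with a gripper value outside its range is refused whole. OPENING is the opening, from 0 (shut) to 1 (fully open), set as the call begins (- or left out, the last holds). The fingers move at their own pace and stop on an object; FORCE is the grip in N (left out, the last holds). Time passes only in rows, so rows that repeat a pose let the fingers close. It gives the time, the measured TCP pose, the force, the opening and the grip force at its end, in the units of the state.
- manip.sense(): the state, without advancing time (a new reading comes with each control period).
- grab_frame(name): name is "scene" or "top" or "wrist"; returns a dict with "image" (420x560x3 uint8, blue, green, red), "camera_matrix" (3x3 intrinsics, pixels), "D" ([k1, k2, p1, p2, k3] as OpenCV has them; the pictures are not rectified), "xyz" and "orientation" of the camera in the world. Camera axes: x right, y down, z forward; pixel columns grow to the right and rows downward; lengths in m; the calibration is good to about 2 mm. A picture is of the moment at which its call begins. There is no depth.
- manip.sign_off(): hands the job in; it is judged then, once.
The state is a dict: "clock": time; "joint_positions": joint angles; "qvel": joint speeds; "tau": joint torques, N m; "tool_pos": TCP position; "eef_rot": TCP orientation; "wrist_force": force on the tool from outside, world axes, zero at the start; "moment": the same for the moment, N m; "width": finger opening in m; "grasp_force": force on a finger pad.
Only numpy, scipy, OpenCV 4.12 (cv2) and the standard library are available. Lean on these libraries where they do the work, as an engineer would, in place of code of your own. Each camera call takes 0.05 s, during which the arm holds its last target. There are 200 camera calls.

## Task

Build up the sanding spindle on the blue stand: first the flat metal flange fully down on the stand, then the fresh orange sanding drum down on the flange, then the black wing knob down over the brass tang on top. Then turn the knob clockwise (seen from above) until the stand's slip clutch gives its first click, stop before a second click, and let go. Lower the parts on rather than dropping them, and leave everything else on the bench where it stands.

Things in the scene. Friction and masses are not known exactly. Their poses are not given: they have to be found in the camera images.
- stand: Fixed round blue stand, 170 mm across, 35 mm high; origin under its centre. A steel spindle, 31 mm diameter, stands on its axis from 35 to 123 mm height. On its +x side a thin yellow guard (104 to 110 mm from the axis, 90 mm high) spans 31 degrees either side of x. Seated origins above the stand's origin: flange 35, drum 45, knob 115 mm. Left or right on the bench, yaw within 20 degrees.
- tang (a point): Centre of the top face (138 mm above the stand's underside) of the brass tang on top of the spindle: an upright bar 30 mm long (its own x axis), 9 mm thick (y), 14 mm high. It turns with the draw screw and the clutch.
- draw (a joint): Draw screw inside the spindle, rad, turns the tang clockwise seen from above as it grows. It starts at 0 to 0.35 and stops hard at 0.9 (tight). It stays where it is left and turns easily (about 0.04 N m).
- clutch (a joint): Slip of the preset clutch between draw screw and tang, rad, clockwise, 0 at the start. It yields only once the draw screw is at its stop, at about 0.30 N m, and then slips at that steady torque. The first click comes at 0.10 rad of slip, the second at 0.60. Stays where it is left.
- flange: Loose aluminium disc, 176 mm diameter, 10 mm thick, 40 mm hole in the centre, 0.35 kg. Origin under its centre, z up. Two red upright ears centred at y = +78 and -78 mm, each 30 mm along x, 12 mm thick along y, from 8 to 62 mm height: take it by an ear, as the tall spindle leaves no room for a gripper over the middle.
- drum: Fresh sanding drum, orange sleeve with black rubber ends: upright cylinder 64 mm diameter (61 mm over the 6 mm at each end), 70 mm high, 36 mm hole right through; 0.22 kg. Origin at the centre of its underside.
- knob: Black wing knob, upright, 62 mm high, 0.16 kg: round hub 66 mm diameter, 32 mm high; on it a grip bar 90 mm long (x), 20 mm wide (y), from 32 to 62 mm height, white mark at its +x end. Origin under its centre. Below, a 37 mm round hollow, 26 mm deep, fits over the spindle's end; in it, lugs at y = +14.5 and -14.5 mm (8 mm along x, 10 along y, 10 to 26 mm height) go down either side of the tang.
- knob_grip (a point): Middle of the knob's grip bar, 47 mm above its underside, axes as the knob's. The knob goes fully down if its x axis is within about 35 degrees of the tang's x axis (either way round); it turns freely about 40 degrees from the aligned position before its lugs meet and drive the tang. With lugs on top of the tang it stands 13 mm too high.
- worn_drum: Worn drum with a grey sleeve, otherwise as the orange one (64 mm diameter, 70 mm high). Not to be used. Origin at the centre of its underside.
- paint_jar: Amber glass jar, 60 mm diameter, 70 mm high. Bystander. Origin under its centre.
- spray_can: Green can, 56 mm diameter, 140 mm high. Bystander. Origin under its centre.
- glue_bottle: Yellow bottle, 52 mm diameter, 130 mm high. Bystander. Origin under its centre.
- spanner: Steel spanner lying flat, 140 mm long along its x axis. Bystander.
- tin: Open steel tin, 48 mm diameter, 60 mm high. Bystander. Origin under its centre.
- model_wheel: Black rubber model wheel lying flat, 48 mm diameter, 34 mm high. Bystander. Origin under its centre.
Not all that is in view belongs to the job. Of the things shaped like the drum, the orange one is meant.

How it is judged:
By the outcome, as a careful person would: the job done as asked, in the order asked, and still so for the second after the job is handed in, with the robot touching nothing.
It also fails if it takes over 72 s, if anything falls off the work surface, if the arm or the gripper's body presses on something with over 40 N, if the wrist force passes 120 N, or if a joint passes its speed limit or range.

## Working session

There is one attempt and no reset: what is moved stays moved. The work goes in short steps, Python scripts to look and compute and a shell command to move; the robot and the scene stay as the last step left them, time stands still between calls to the robot, and variables do not carry over. Pictures are saved under pics/ and viewed, at most 10 in all, crops included, and the job is handed in when it is done.

```bash
mkdir -p pics; ls
cat > h.py <<'E'
import numpy as np, cv2
from scipy.spatial.transform import Rotation as R
from rig import manip, grab_frame
def cam(n):
    f=grab_frame(n); f['K']=np.array(f['camera_matrix']); f['Rm']=R.from_euler('xyz',f['orientation']).as_matrix(); f['c']=np.array(f['xyz']); f['d']=np.array(f['D'],float); return f
def ray(f,uv):
    p=cv2.undistortPoints(np.array([[uv]],float),f['K'],f['d'])[0,0]
    v=f['Rm']@np.array([p[0],p[1],1]); return f['c'],v/np.linalg.norm(v)
def atz(f,uv,z):
    c,v=ray(f,uv); return c+v*(z-c[2])/v[2]
def tri(*fu):
    A=np.zeros((3,3));b=np.zeros(3)
    rs=[ray(f,u) for f,u in fu]
    for c,v in rs:
        P=np.eye(3)-np.outer(v,v);A+=P;b+=P@c
    x=np.linalg.solve(A,b); return x,[np.linalg.norm((np.eye(3)-np.outer(v,v))@(x-c)) for c,v in rs]
def proj(f,X):
    Rc=f['Rm'].T; return cv2.projectPoints(np.atleast_2d(np.array(X,float)),cv2.Rodrigues(Rc)[0],-Rc@f['c'],f['K'],f['d'])[0].reshape(-1,2)
E
python3 - <<'E'
from h import *
import pickle
S={}
for n in("scene","top","wrist"):
    f=cam(n);S[n]=f;cv2.imwrite(f'pics/{n}0.png',f['image']);print(n,f['c'].round(3),np.round(f['orientation'],3),f['K'][0,0],f['d'])
pickle.dump(S,open('s0.pkl','wb'))
a=cv2.resize(S['scene']['image'],None,fx=1,fy=1)
print(manip.sense())
E
```

```text
pics
scene [ 0.92  -0.448  1.038] [-2.553  0.006  0.786] 435.6831550767307 [-0.13105013  0.          0.          0.          0.        ]
top [ 0.272 -0.042  1.522] [-2.972  0.02  -1.585] 440.0689271972649 [-0.04271802  0.          0.          0.          0.        ]
wrist [0.099 0.544 0.372] [2.871e+00 2.000e-03 1.265e+00] 330.36564083669106 [-0.03712882  0.          0.          0.          0.        ]
{'clock': 0.15, 'joint_positions': array([-1.30772206,  0.31155878,  0.01398993,  1.51267485, -0.00441199,
        1.31921498, -0.02719727]), 'qvel': array([ 2.46143027e-05, -2.14721830e-03,  2.78210299e-04, -6.55998215e-03,
       -8.26896896e-04, -7.33509192e-04,  8.54311084e-04]), 'tau': array([ 1.08225820e-04, -3.80275190e+01,  1.46074472e-01, -2.30849952e+01,
        1.22895552e-02,  9.77245742e-03,  2.66317289e-05]), 'tool_pos': array([0.16485894, 0.5241464 , 0.23846698]), 'eef_rot': array([-3.13976878e+00,  6.69147436e-05,  2.83689857e+00]), 'wrist_force': array([ 0.9848992, -0.6833477, -0.2009543]), 'moment': array([-0.00258718,  0.05735408, -0.02128359]), 'grasp_force': 0.0, 'width': 0.08567926707866248}
```

View pics/scene0.png

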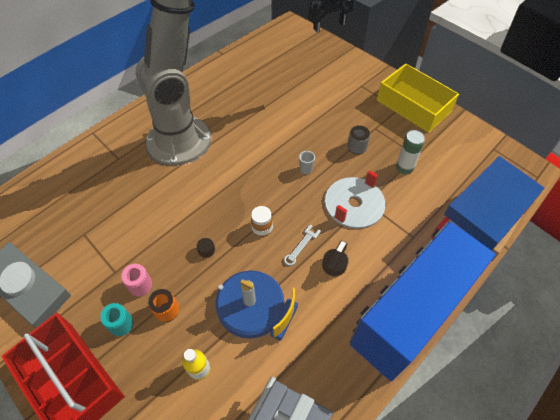

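View pics/top0.png

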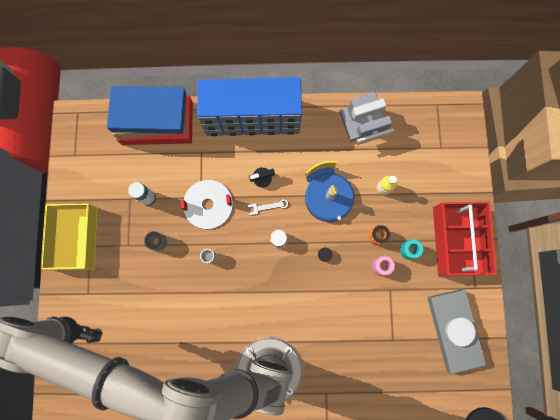

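The scene view shows the following, as scene pixel / top pixel:
- **Stand:** (250,303) / (330,197)
- **Flange:** (355,202) / (208,204)
- **Knob:** (336,260) / (262,177)

Drum-like candidates:
- **Orange:** (163,306) / (380,234)
- **Teal:** (116,320) / (412,249)
- **Pink:** (137,281) / (384,266)
- **Grey worn:** (359,139) / (156,241)
- **Tin:** (307,162) / (207,256)

I choose the orange one at scene (163,306) and will check it in a close crop montage.

Run:
```python
import pickle
from h import *
S=pickle.load(open('s0.pkl','rb'))
C={'top':[(208,203),(262,177),(330,192),(380,236)],'scene':[(355,200),(338,258),(255,300),(163,306)]}
rows=[]
for n in C:
    r=[]
    for (u,v) in C[n]:
        w=32 if not(n=='scene' and u==255) else 40
        r.append(cv2.resize(S[n]['image'][v-w:v+w,u-w:u+w],(200,200),interpolation=cv2.INTER_CUBIC))
    rows.append(np.hstack(r))
cv2.imwrite('pics/m1.png',np.vstack(rows))
```

```text
(no output)
```

View pics/m1.png

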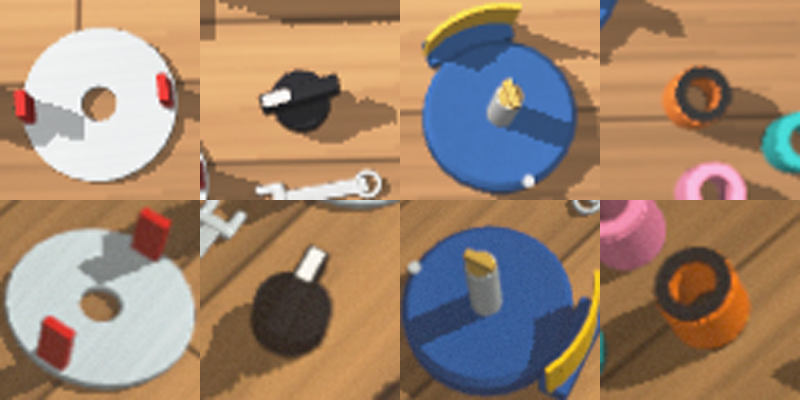

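The crops confirm the orange sleeve with black ends. The flange ears lie roughly along y. The knob's white mark points to +y (left). The tang is on top of the spindle, with the guard on the +x side.

Run:
```python
import pickle
from h import *
from scipy.optimize import least_squares
S=pickle.load(open('s0.pkl','rb')); T,F=S['top'],S['scene']
C={'top':[(208,203),(262,177),(330,192),(380,236)],'scene':[(355,200),(338,258),(255,300),(163,306)]}
def px(n,i,l):
    w=40 if (n=='scene' and i==2) else 32
    u,v=C[n][i]; return (u-w+(l[0]+.5)*2*w/200-.5, v-w+(l[1]+.5)*2*w/200-.5)
def t(nm,i,a,b):
    x,e=tri((T,px('top',i,a)),(F,px('scene',i,b))); print(nm,x.round(4),np.round(e,4)); return x
t('hole',0,(99,104),(101,305-200)); t('drumtop',3,(103,95),(92,83)); t('tangtop',2,(112,90),(81,58)); t('knob white tip',1,(64,102),(117,50))
# ears
def masks(f,n,box,lo):
    u,v=C[n][0];w=34
    im=f['image'][v-w:v+w,u-w:u+w].astype(int); m=((im[...,2]>110)&(im[...,1]<90)&(im[...,0]<90)).astype(np.uint8)
    k,l,st,c=cv2.connectedComponentsWithStats(m); r=[(st[i,4],c[i]+[u-w,v-w]) for i in range(1,k) if st[i,4]>15]; return sorted(r,key=lambda a:-a[0])[:2]
mt=masks(T,'top',0,0);ms=masks(F,'scene',0,0);print(mt,ms)
mt=sorted([c for _,c in mt],key=lambda c:c[0]); ms=sorted([c for _,c in ms],key=lambda c:-c[0])
def ear(p,s):
    c,q=np.cos(p[3]),np.sin(p[3]);Rz=np.array([[c,-q,0],[q,c,0],[0,0,1]])
    P=np.array([[a*.015,s*.078+b*.006,z] for a in(-1,1) for b in(-1,1) for z in(.010,.062)]);return P@Rz.T+p[:3]
def cen(f,P):
    h=cv2.convexHull(proj(f,P).astype(np.float32));m=cv2.moments(h);return np.array([m['m10'],m['m01']])/m['m00']
def res(p):
    return np.concatenate([cen(f,ear(p,s))-o for f,os in((T,mt),(F,ms)) for s,o in zip((1,-1),os)])
r=least_squares(res,[.55,.23,0,0],x_scale=[.01,.01,.01,.1],diff_step=1e-4);print('flange',r.x.round(4),r.fun.round(2)); 
for s in(1,-1):print(s,ear(r.x,s).mean(0).round(4))
# stand disc: blue & guard yellow
im=T['image'];hsv=cv2.cvtColor(im,cv2.COLOR_BGR2HSV)
m=cv2.inRange(hsv,(20,120,80),(35,255,255));m[:150]=0;m[185:]=0;m[:,:290]=0;m[:,350:]=0
print('guard top',m.sum()/255,[atz(T,(np.where(m)[1].mean(),np.where(m)[0].mean()),.08).round(3)])
```

```text
hole [0.564  0.208  0.0064] [0.0023 0.0023]
drumtop [ 0.4394 -0.3795  0.0658] [0.0019 0.0019]
tangtop [ 0.581  -0.2194  0.1403] [0.0022 0.0022]
knob white tip [0.6427 0.0526 0.0632] [0.0019 0.0019]
[(np.int32(60), array([180.7       , 203.26666667])), (np.int32(31), array([228.09677419, 199.38709677]))] [(np.int32(136), array([371.45588235, 177.97058824])), (np.int32(121), array([340.31404959, 213.3553719 ]))]
flange [5.654e-01 2.105e-01 3.000e-04 8.120e-02] [ 1.58  0.41 -0.96 -0.16  0.23  0.46  0.18 -0.74]
1 [0.559  0.2882 0.0363]
-1 [0.5717 0.1327 0.0363]
guard top 172.0 [array([ 0.671, -0.189,  0.08 ])]
```

```bash
python3 -m handwheel '[[[6,-3.5,0],0.1],[[12,-7,0],0.2],[[18,-10.6,0],0.3],[[24,-14,-1],0.386],[[30,-18,-2],0.386],[[35,-21,-3],0.386],[[39.4,-23.6,-4],0.386],[[39.4,-23.6,-5],0.386],[[39.4,-23.6,-6],0.386],[[39.4,-23.6,-6],0.386],[[39.4,-23.6,-6],0.386]]' 1
python3 - <<'E'
from h import *
f=cam('wrist');cv2.imwrite('pics/w1.png',f['image']);s=manip.sense();print(s['tool_pos'],s['eef_rot'],s['wrist_force'],f['c'])
im=f['image'].astype(int); m=((im[...,2]>110)&(im[...,1]<90)&(im[...,0]<90)).astype(np.uint8)
k,l,st,c=cv2.connectedComponentsWithStats(m)
print([(st[i].tolist(),c[i].round(1)) for i in range(1,k) if st[i,4]>100])
def ear(p,s,z0=.010):
    q,c=np.sin(p[2]),np.cos(p[2]);return np.array([[p[0]+c*a*.015-q*(s*.078+b*.006),p[1]+q*a*.015+c*(s*.078+b*.006),z] for a in(-1,1) for b in(-1,1) for z in(z0,.062)])
for s in(1,-1):
    h=cv2.convexHull(proj(f,ear((.5654,.2105,.0812),s)).astype(np.float32));print(cv2.boundingRect(h))
E
```

```text
clock: 1.52
tool_pos: [0.5575, 0.2911, 0.1799]
eef_rot: [3.14, -0.0, -3.057]
wrist_force: [-0.0, -0.4, 0.1]
width: 0.0852
grasp_force: 0.0
[0.55790926 0.29085339 0.18019902] [ 3.13996383e+00  6.67026909e-04 -3.05686184e+00] [-0.48538958 -0.49936303 -0.28382238] [0.48918734 0.28434833 0.31379245]
[([71, 173, 48, 47, 1514], array([ 94.6, 196.7])), ([267, 177, 16, 40, 521], array([274.5, 198.4]))]
(268, 174, 16, 49)
(71, 174, 50, 49)
```

View pics/w1.png

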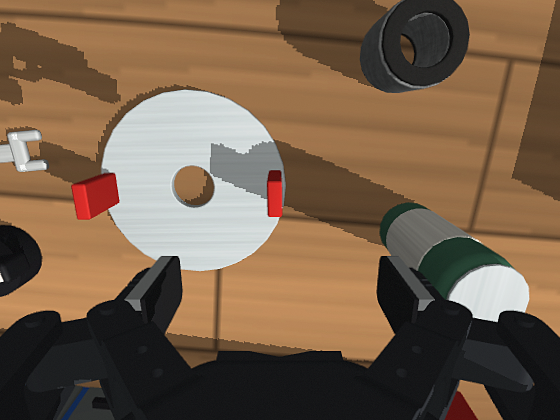

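The ear is at (275,198) and the far ear at (95,197), both where my model predicts to within 1–2 px. The spray can at right (490,290) leaves about 25 mm to the open fingers, so I narrow the opening before going down.

```bash
python3 -m handwheel '[[[0,-0.1,-4],0],[[0.1,-0.2,-8],0],[[0.1,-0.2,-12],0],[[0.1,-0.2,-13.6],0],[[0.1,-0.2,-14.4],0],[[0.1,-0.2,-14.4],0],[[0.1,-0.2,-14.4],0]]' 0.6
python3 -c "
from h import *
s=manip.sense();print(s['tool_pos'],s['eef_rot'],s['wrist_force'])"
```

```text
clock: 2.45
tool_pos: [0.5613, 0.2873, 0.0371]
eef_rot: [3.14, 0.003, -3.06]
wrist_force: [-0.1, -0.5, 0.5]
width: 0.0511
grasp_force: 0.0
[0.56126504 0.28734555 0.03706577] [ 3.14021926e+00  3.07156148e-03 -3.06019826e+00] [-0.13383415 -0.54762406  0.54711243]
```

```bash
python3 -m handwheel '[[[0,0,0],0],[[0,0,0],0],[[0,0,0],0],[[0,0,0],0],[[0,0,0],0],[[0,0,0.3],0],[[0,0,1],0],[[0,0,2],0],[[0,0,2],0]]' 0 110
python3 -c "
from h import *
s=manip.sense();print(s['tool_pos'],s['eef_rot'],s['wrist_force'],s['moment'])"
```

```text
clock: 3.58
tool_pos: [0.5609, 0.287, 0.0564]
eef_rot: [3.141, 0.002, -3.06]
wrist_force: [-0.1, -0.1, -4.8]
width: 0.0108
grasp_force: 107.2
[0.56086215 0.2869914  0.05639542] [ 3.14068305e+00  2.13178165e-03 -3.06044482e+00] [-0.13960046 -0.05839791 -4.83928938] [0.32972119 0.0332066  0.02293764]
```

```bash
cat > stand.py <<'E'
from h import *
import pickle
from scipy.optimize import least_squares
S=pickle.load(open('s0.pkl','rb'))
B={'top':(290,150,372,240),'scene':(205,255,305,350)}
D={}
for n,(a,b,c,d) in B.items():
    hsv=cv2.cvtColor(S[n]['image'],cv2.COLOR_BGR2HSV);m=cv2.inRange(hsv,(98,110,40),(125,255,255));mm=np.zeros_like(m);mm[b:d,a:c]=m[b:d,a:c]
    mm=cv2.morphologyEx(mm,cv2.MORPH_CLOSE,np.ones((13,13),np.uint8))
    sd=cv2.distanceTransform(mm,cv2.DIST_L2,5)-cv2.distanceTransform(255-mm,cv2.DIST_L2,5)
    D[n]=sd-0.5*np.sign(sd)
th=np.radians(np.arange(0,360,3))
def res(p,full=False):
    o=[]
    for n in D:
        P=np.vstack([np.c_[p[0]+.085*np.cos(th),p[1]+.085*np.sin(th),np.full(th.size,z)] for z in(0,.035)])
        uv=proj(S[n],P);idx=cv2.convexHull(uv.astype(np.float32),returnPoints=False)[:,0]
        ang=np.degrees(np.r_[th,th])
        w=((ang-18+180)%360-180)
        for i in range(len(uv)):
            use=i in idx and abs(w[i])>75
            o.append(cv2.remap(D[n].astype(np.float32),np.float32([[uv[i,0]]]),np.float32([[uv[i,1]]]),cv2.INTER_LINEAR)[0,0] if use else 0)
    return np.array(o)
r=least_squares(res,[.581,-.219],x_scale=.01,diff_step=2e-3,loss='soft_l1')
nz=r.fun[r.fun!=0];print('stand',r.x.round(4),'rms px',np.sqrt((nz**2).mean()).round(2),len(nz))
for n in S:
    if n in B: print(n,'proj spindle base/top/tang',proj(S[n],[[*r.x,.035],[*r.x,.123],[*r.x,.138]]).round(1).tolist())
E
python3 stand.py
```

```text
stand [ 0.5844 -0.2179] rms px 0.94 139
scene proj spindle base/top/tang [[250.5, 301.3], [248.2, 286.8], [247.7, 284.1]]
top proj spindle base/top/tang [[328.8, 193.9], [331.8, 188.3], [332.3, 187.2]]
```

```bash
python3 -m handwheel '[[[0,0,4],0],[[0,0,9],0],[[0,-2,13],0],[[0.3,-7,15],0],[[0.5,-13,15],0],[[0.8,-19,15],0],[[1,-25,15],0],[[1.2,-31,15],0],[[1.4,-36,15],0],[[1.5,-39,15],0],[[1.6,-41,15],0],[[1.6,-41,15],0]]'
```

```text
clock: 5.08
tool_pos: [0.5755, -0.125, 0.2051]
eef_rot: [-3.141, -0.001, -3.063]
wrist_force: [-0.7, 1.1, -3.2]
width: 0.0104
grasp_force: 108.4
```

```bash
cat > fl.py <<'E'
from h import *
from scipy.optimize import least_squares
def fit(T,F,p0):
    def masks(f):
        P=proj(f,[p0[:3]])[0];w=55;u,v=P.astype(int);u0,v0=max(u-w,0),max(v-w,0)
        im=f['image'][v0:v+w,u0:u+w].astype(int); m=((im[...,2]>110)&(im[...,1]<90)&(im[...,0]<90)).astype(np.uint8)
        k,l,st,c=cv2.connectedComponentsWithStats(m); r=sorted([(int(st[i,4]),c[i]+[u0,v0]) for i in range(1,k) if st[i,4]>12],key=lambda a:-a[0]); return r
    mt,ms=masks(T),masks(F);print(mt,ms)
    def ear(p,s,z0=.010):
        c,q=np.cos(p[3]),np.sin(p[3]);Rz=np.array([[c,-q,0],[q,c,0],[0,0,1]])
        Rx=R.from_euler('x',p[4]).as_matrix()
        P=np.array([[a*.015,s*.078+b*.006,z] for a in(-1,1) for b in(-1,1) for z in(z0,.062)]);return P@(Rz@Rx).T+p[:3]
    def cen(f,P):
        h=cv2.convexHull(proj(f,P).astype(np.float32));m=cv2.moments(h);return np.array([m['m10'],m['m01']])/m['m00']
    # far (-y) ear is free of the gripper
    near=lambda L,f: min([c for _,c in L],key=lambda c:np.linalg.norm(c-cen(f,ear(np.r_[p0,0],-1))))
    o=(near(mt,T),near(ms,F))
    x=least_squares(lambda d:np.concatenate([cen(f,ear(np.r_[p0[:3]+d,p0[3],0],-1))-q for f,q in zip((T,F),o)]),[0,0,0],x_scale=.01,diff_step=1e-4)
    print('flange centre from far ear',(np.array(p0[:3])+x.x).round(4),x.fun.round(2))
E
python3 - <<'E'
from h import *
import fl
T,F=cam('top'),cam('scene')
s=manip.sense();print(s['tool_pos'],s['eef_rot'])
p0=np.array([s['tool_pos'][0]+.0045+.0005,s['tool_pos'][1]-.0765,s['tool_pos'][2]-.0365,.078])
print(p0);fl.fit(T,F,p0)
a=T['image'][150:240,280:380];b=F['image'][225:345,195:310]
cv2.imwrite('pics/m2.png',np.hstack([cv2.resize(a,(400,400),interpolation=cv2.INTER_CUBIC),cv2.resize(b,(400,400),interpolation=cv2.INTER_CUBIC)]))
E
```

```text
[ 0.57621963 -0.12078405  0.2050235 ] [ 3.13907062e+00 -2.66606181e-04 -3.05784423e+00]
[ 0.58121963 -0.19728405  0.1685235   0.078     ]
[(66, array([356.63636364, 182.10606061])), (23, array([370.2173913 , 231.43478261]))] [(157, array([224.33121019, 290.30573248])), (42, array([278.21428571, 243.14285714])), (27, array([213.62962963, 322.        ])), (23, array([208.60869565, 303.30434783])), (18, array([246.55555556, 226.5       ])), (14, array([246.57142857, 231.64285714]))]
flange centre from far ear [ 0.5794 -0.2029  0.1701] [-1.12 -0.63 -0.85  0.15]
```

View pics/m2.png

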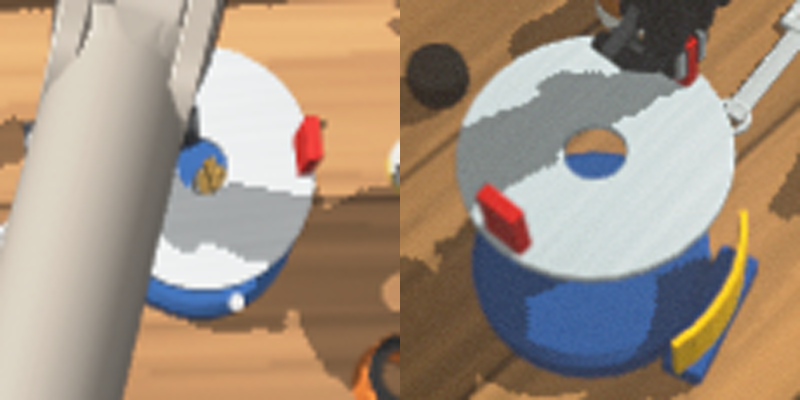

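The flange hangs level. In the top crop the tang at (210,172) shows inside the hole. In the scene crop the hole is about 2 cm short of the axis in −y. I shift about −2 cm in y and lower.

```bash
python3 -m handwheel '[[[0.2,-1,0],0],[[0.25,-1.9,0],0],[[0.25,-1.9,-0.5],0],[[0.25,-1.9,-1.2],0],[[0.25,-1.9,-1.8],0],[[0.25,-1.9,-1.8],0],[[0.25,-1.9,-1.8],0],[[0.25,-1.9,-1.8],0]]'
python3 - <<'E'
from h import *
import fl
T,F=cam('top'),cam('scene')
s=manip.sense();print(s['tool_pos'],s['eef_rot'])
p0=np.array([s['tool_pos'][0]+.005,s['tool_pos'][1]-.0765,s['tool_pos'][2]-.0365,.078])
print(p0);fl.fit(T,F,p0)
E
```

```text
clock: 6.18
tool_pos: [0.5788, -0.1424, 0.1877]
eef_rot: [-3.141, 0.001, -3.06]
wrist_force: [-0.1, -0.0, -3.9]
width: 0.0105
grasp_force: 108.4
[ 0.57871854 -0.14238046  0.18759738] [-3.14142666e+00  5.72727109e-04 -3.06031895e+00]
[ 0.58371854 -0.21888046  0.15109738  0.078     ]
[(62, array([361.0483871 , 182.46774194])), (25, array([381.16, 231.4 ]))] [(149, array([219.06040268, 300.73825503])), (64, array([208.046875, 326.984375])), (42, array([272.85714286, 253.23809524])), (19, array([192.89473684, 305.63157895])), (13, array([241.38461538, 236.        ]))]
flange centre from far ear [ 0.5821 -0.2217  0.1516] [-0.55 -0.55 -0.47 -0.  ]
```

```bash
python3 -m handwheel '[[[0,0,-1],0],[[0,0,-2],0],[[0,0,-3],0],[[0,0,-3.5],0]]'
```

```text
clock: 6.78
tool_pos: [0.5778, -0.1421, 0.1509]
eef_rot: [3.141, -0.002, -3.06]
wrist_force: [0.6, -0.0, -3.7]
width: 0.0103
grasp_force: 108.3
```

```bash
python3 -m handwheel '[[[0,0,-2],0],[[0,0,-4],0],[[0,0,-5.5],0],[[0,0,-6.5],0],[[0,0,-7],0],[[0,0,-7.4],0],[[0,0,-7.4],0],[[0,0,-7.4],0]]'
```

```text
clock: 7.78
tool_pos: [0.5789, -0.1425, 0.0788]
eef_rot: [-3.141, 0.001, -3.06]
wrist_force: [-0.7, 0.4, -3.1]
width: 0.0107
grasp_force: 108.4
```

```bash
python3 -m handwheel '[[[0,0,-0.3],0],[[0,0,-0.5],0],[[0,0,-0.65],0],[[0,0,-0.75],0],[[0,0,-0.75],0]]'
```

```text
clock: 8.4
tool_pos: [0.5786, -0.1422, 0.0712]
eef_rot: [3.141, 0.0, -3.06]
wrist_force: [-0.9, 1.9, -1.5]
width: 0.0107
grasp_force: 109.0
```

```bash
python3 -m handwheel '[[[0,0,-0.1],0],[[0,0,-0.1],0]]'
python3 -m handwheel '[[[0,0,0],0],[[0,0,0],0],[[0,0,0],0],[[0,0,1],0],[[0,0,4],0],[[0,0,9],0],[[0,0,14],0],[[0,0,18],0],[[0,0,18],0]]' 0.6
python3 - <<'E'
from h import *
import fl
T,F=cam('top'),cam('scene')
s=manip.sense();print(s['tool_pos'],s['wrist_force'])
fl.fit(T,F,np.array([.583,-.219,.035,.078]))
E
```

```text
clock: 8.65
tool_pos: [0.5786, -0.1422, 0.0711]
eef_rot: [3.141, 0.0, -3.06]
wrist_force: [-3.1, 1.5, 4.9]
width: 0.0104
grasp_force: 110.1
clock: 9.78
tool_pos: [0.581, -0.1434, 0.2551]
eef_rot: [-3.138, 0.01, -3.06]
wrist_force: [0.1, -0.2, -0.0]
width: 0.0516
grasp_force: 0.0
[ 0.57856854 -0.1424079   0.25034699] [ 0.07866622 -0.25837795 -0.52936261]
[(59, array([355.15254237, 190.27118644])), (29, array([379.24137931, 243.68965517])), (24, array([381.125, 231.5  ])), (20, array([364.9 , 200.75]))] [(146, array([269.52054795, 272.75342466])), (131, array([260.64885496, 342.95419847])), (124, array([224.99193548, 319.26612903])), (96, array([225.4375    , 341.27083333])), (78, array([208.05128205, 326.78205128])), (13, array([210.76923077, 291.76923077])), (13, array([208.07692308, 303.69230769]))]
flange centre from far ear [ 0.5818 -0.2222  0.0376] [-0.65 -0.31 -0.49  0.15]
```

```bash
python3 -m handwheel '[[[-3,-5,0],0.15],[[-6,-10,0],0.3],[[-9,-15,-2],0.45],[[-11.5,-19.5,-4],0.6],[[-13.5,-23,-5],0.62],[[-13.9,-23.7,-6],0.62],[[-13.9,-23.7,-6],0.62],[[-13.9,-23.7,-6],0.62]]' 1
python3 - <<'E'
from h import *
f=cam('wrist');s=manip.sense();print(s['tool_pos'],s['eef_rot'],s['joint_positions'].round(2),s['width'])
im=f['image'].copy()
th=np.linspace(0,2*np.pi,80)
for X in([.4394,-.3795],):
    for r,z in((.032,0.0),(.0305,.07),(.018,.07)):
        for p in proj(f,np.c_[X[0]+r*np.cos(th),X[1]+r*np.sin(th),np.full(80,z)]): cv2.circle(im,tuple(int(round(a)) for a in p),0,(255,255,0),-1)
cv2.imwrite('pics/w2.png',im); cv2.imwrite('pics/w2raw.png',f['image'])
import pickle;pickle.dump(f,open('w2.pkl','wb'))
E
```

```text
clock: 10.88
tool_pos: [0.4401, -0.378, 0.1892]
eef_rot: [3.14, 0.001, -2.439]
wrist_force: [-0.2, -0.1, -1.3]
width: 0.0853
grasp_force: 0.0
[ 0.44048391 -0.37800918  0.18968668] [ 3.14100525e+00  7.46221523e-04 -2.43808160e+00] [ 0.51  0.41  0.24  1.51 -0.1   1.24  3.04] 0.08536091422973321
```

View pics/w2.png

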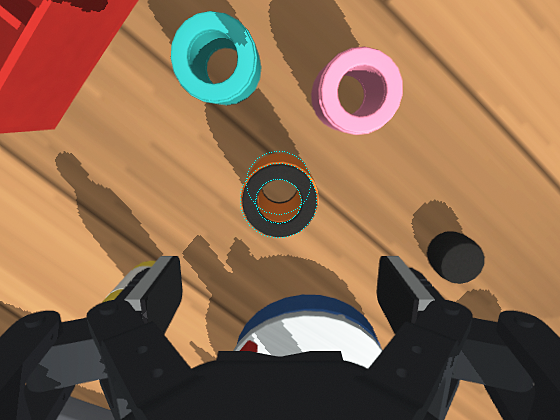

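The overlay ring sits exactly on the orange drum's top at (279,201). Teal (216,57) and pink (358,90) are clear of both fingers, so I descend.

```bash
python3 -m handwheel '[[[0,-0.1,-4],0],[[-0.1,-0.1,-8],0],[[-0.1,-0.1,-12],0],[[-0.1,-0.1,-14],0],[[-0.1,-0.1,-15.1],0],[[-0.1,-0.1,-15.1],0],[[-0.1,-0.1,-15.1],0]]'
python3 -m handwheel '[[[0,0,0],0],[[0,0,0],0],[[0,0,0],0],[[0,0,0],0],[[0,0,0],0]]' 0 50
```

```text
clock: 11.8
tool_pos: [0.4396, -0.3809, 0.0401]
eef_rot: [-3.139, 0.0, -2.44]
wrist_force: [0.5, -0.7, 0.0]
width: 0.0853
grasp_force: 0.0
clock: 12.42
tool_pos: [0.4392, -0.3808, 0.0405]
eef_rot: [-3.14, 0.001, -2.44]
wrist_force: [-0.7, 1.1, 4.6]
width: 0.0631
grasp_force: 54.9
```

```bash
python3 -m handwheel '[[[0,0,1],0],[[0,0,5],0],[[0,0,10],-0.1],[[1,0.8,15],-0.2],[[4,3,17],-0.3],[[8,6,17],-0.4],[[12,9,17],-0.5],[[16,11.6,17],-0.6],[[20,14.5,17],-0.62],[[22,16,17],-0.62],[[22,16,17],-0.62],[[22,16,17],-0.62]]'
python3 - <<'E'
from h import *
import pickle
python=0
f=cam('wrist');s=manip.sense();print(s['tool_pos'],s['eef_rot'],s['joint_positions'].round(2),s['wrist_force'])
pickle.dump((f,s),open('w3.pkl','wb'))
im=f['image'].copy();th=np.linspace(0,2*np.pi,60)
for (x,y),col in(((.583,-.2185),(255,0,255)),):
    for r,z in((.0155,.123),(.088,.045),(.0155,.138)):
        for p in proj(f,np.c_[x+r*np.cos(th),y+r*np.sin(th),np.full(60,z)]): cv2.circle(im,tuple(int(round(a)) for a in p),0,col,-1)
t=s['tool_pos'];psi=s['eef_rot'][2]
for r in(.0305,.018):
    for p in proj(f,np.c_[t[0]+r*np.cos(th),t[1]+r*np.sin(th),np.full(60,t[2]+.0295)]): cv2.circle(im,tuple(int(round(a)) for a in p),0,(0,255,0),-1)
c=proj(f,[[.583,-.2185,.138]])[0].astype(int);print(c)
u,v=c;cr=cv2.resize(im[max(0,v-50):v+50,max(0,u-50):u+50],(400,400),interpolation=cv2.INTER_NEAREST)
cv2.imwrite('pics/w3.png',np.hstack([cv2.resize(im,(400,300),interpolation=cv2.INTER_AREA),np.zeros((300,0,3),np.uint8)]) if 0 else np.hstack([cv2.copyMakeBorder(cv2.resize(im,(400,300),interpolation=cv2.INTER_AREA),0,100,0,0,cv2.BORDER_CONSTANT),cr]))
E
```

```text
clock: 13.92
tool_pos: [0.6574, -0.2216, 0.2085]
eef_rot: [-3.141, -0.002, -3.062]
wrist_force: [-0.1, -1.4, -2.8]
width: 0.0631
grasp_force: 56.1
[ 0.65719088 -0.22223738  0.20878147] [-3.14025477e+00 -1.51771831e-03 -3.06276365e+00] [ 0.18  0.64  0.23  1.1  -0.14  1.42  2.04] [-0.27957026 -0.92760151 -2.3049981 ]
[295 104]
```

View pics/w3.png

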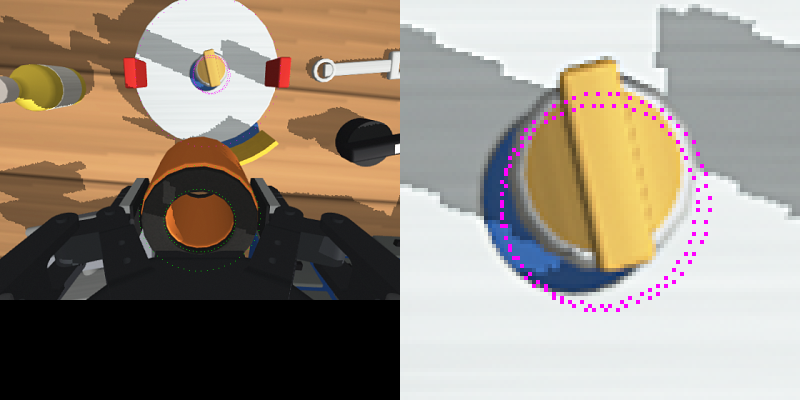

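The held drum's predicted rings sit on the actual ones near (203,218). The spindle's top circle shows at crop (605,170), about 7 px from my prediction, so I work this out in numbers.

Run:
```python
from h import *
import pickle
f,s=pickle.load(open('w3.pkl','rb'))
L=lambda a,b:(245+(a-400+.5)/4-.5,54+(b+.5)/4-.5)
print('spindle top',atz(f,L(605,170),.123)); print('hole',atz(f,L(574,202),.045))
c=np.array([atz(f,L(*p),.138) for p in((562,72),(614,62),(655,248),(602,268))]);print('tang',c.round(4).tolist(),c.mean(0),'len',np.linalg.norm(c[0]-c[3]),np.linalg.norm(c[0]-c[1]))
d=c[0]+c[1]-c[2]-c[3];print('tang yaw',np.arctan2(d[1],d[0]))
# ears masks vs model in this wrist image
im=f['image'].astype(int); m=((im[...,2]>110)&(im[...,1]<90)&(im[...,0]<90)).astype(np.uint8)
k,l,st,cc=cv2.connectedComponentsWithStats(m)
print([(st[i].tolist(),cc[i].round(1)) for i in range(1,k) if st[i,4]>100])
from scipy.optimize import least_squares
o=sorted([cc[i] for i in range(1,k) if st[i,4]>300],key=lambda c:-c[0])[:2]
def ear(p,s):
    q,c=np.sin(p[2]),np.cos(p[2]);return np.array([[p[0]+c*a*.015-q*(s*.078+b*.006),p[1]+q*a*.015+c*(s*.078+b*.006),z] for a in(-1,1) for b in(-1,1) for z in(.045,.097)])
def cen(P):
    h=cv2.convexHull(proj(f,P).astype(np.float32));m=cv2.moments(h);return np.array([m['m10'],m['m01']])/m['m00']
r=least_squares(lambda p:np.concatenate([cen(ear(p,s))-q for s,q in zip((1,-1),o)]),[.583,-.219,.08],x_scale=[.01,.01,.1],diff_step=1e-4)
print('flange by wrist',r.x,r.fun)
```

```text
spindle top [ 0.5774545  -0.21812527  0.123     ]
hole [ 0.58039738 -0.22085303  0.045     ]
tang [[0.5652, -0.2262, 0.138], [0.5632, -0.2188, 0.138], [0.5888, -0.2103, 0.138], [0.5924, -0.2179, 0.138]] [ 0.57737321 -0.21832119  0.138     ] len 0.028442401409922685 0.007662809878112693
tang yaw -2.832404170546631
[([132, 4, 102, 39, 1837], array([186.5,  22.7])), ([0, 30, 73, 32, 1369], array([28.8, 46.5])), ([98, 43, 100, 29, 1437], array([151.9,  56.1])), ([0, 66, 206, 64, 3589], array([124.1,  90.3])), ([477, 68, 83, 19, 209], array([526.4,  78.7])), ([430, 79, 23, 29, 168], array([437.5,  89.7])), ([389, 80, 19, 44, 661], array([397.7, 101. ])), ([479, 130, 61, 7, 103], array([507.5, 132.8])), ([202, 192, 151, 83, 3831], array([278., 219.])), ([0, 246, 119, 20, 998], array([ 50.7, 254.8])), ([0, 266, 162, 27, 1458], array([ 82.5, 280.9])), ([241, 272, 86, 73, 4884], array([282.7, 307.3])), ([398, 277, 113, 11, 285], array([452. , 282.1])), ([0, 283, 85, 38, 1575], array([ 37. , 300.5])), ([524, 311, 36, 9, 170], array([544.5, 315. ]))]
flange by wrist [ 0.65975955 -0.17314339  1.184147  ] [-10.91396447  19.66277541  12.15148743 -26.69893885]
```

```bash
python3 -m handwheel '[[[0,-1,0],-0.18],[[-0.5,-2.5,0],-0.36],[[-1.5,-4,0],-0.54],[[-2.5,-5.5,0],-0.72],[[-4,-6.5,0],-0.9],[[-5.5,-7.3,0],-1.08],[[-6.5,-7.3,0],-1.26],[[-7.4,-7.3,0],-1.44],[[-7.4,-7.3,0],-1.57],[[-7.4,-7.3,0],-1.57],[[-7.4,-7.3,0],-1.57],[[-7.4,-7.3,0],-1.57]]'
python3 - <<'E'
from h import *
import pickle
f=cam('wrist');s=manip.sense();print(s['tool_pos'],s['eef_rot'],s['joint_positions'].round(2),f['c'])
pickle.dump((f,s),open('w4.pkl','wb'))
im=f['image'].copy();th=np.linspace(0,2*np.pi,60)
X=(.5774,-.2183)
for p in proj(f,np.c_[X[0]+.0155*np.cos(th),X[1]+.0155*np.sin(th),np.full(60,.123)]): cv2.circle(im,tuple(int(round(a)) for a in p),0,(255,0,255),-1)
c=proj(f,[[*X,.123]])[0].astype(int);print(c);u,v=c
cr=cv2.resize(im[v-50:v+50,u-50:u+50],(400,400),interpolation=cv2.INTER_NEAREST)
t=s['tool_pos'];im2=f['image'].copy()
for r in(.0305,.018):
    for p in proj(f,np.c_[t[0]+r*np.cos(th),t[1]+r*np.sin(th),np.full(60,t[2]+.0295)]): cv2.circle(im2,tuple(int(round(a)) for a in p),0,(0,255,0),-1)
cr2=cv2.resize(im2[180:380,180:380],(400,400),interpolation=cv2.INTER_NEAREST)
cv2.imwrite('pics/w4.png',np.hstack([cr2,cr]))
E
```

```text
clock: 15.48
tool_pos: [0.5844, -0.2935, 0.2089]
eef_rot: [3.141, -0.0, 1.654]
wrist_force: [1.0, 0.7, -1.7]
width: 0.0637
grasp_force: 56.1
[ 0.58447155 -0.29341497  0.2088115 ] [ 3.14148475e+00 -1.53300342e-04  1.65353243e+00] [ 0.1   0.59  0.58  1.26 -0.32  1.38  0.74] [ 0.57779034 -0.22686686  0.34276716]
[279  99]
```

View pics/w4.png

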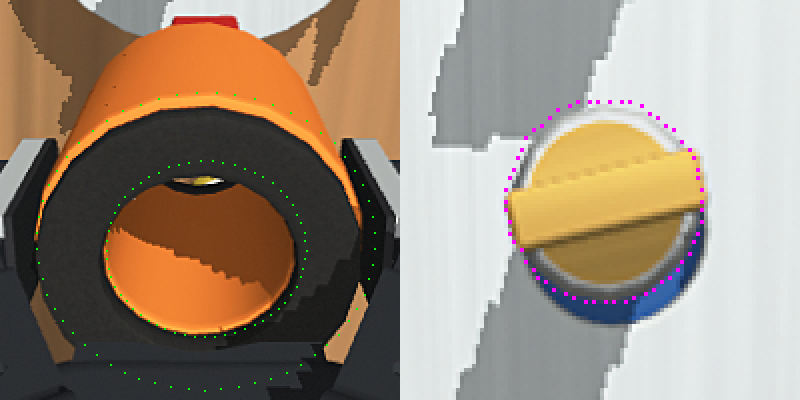

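Right half: the spindle's top circle is at crop (611,202), within 1.5 px of the prediction from the previous view, so the two views agree. Left half: the held drum's rim has inner edges 105–295 by 178–332 and outer edges 37–360 with top 107. I fit the drum's place in the hand from that.

Run:
```python
from h import *
import pickle
from scipy.optimize import least_squares
f,s=pickle.load(open('w4.pkl','rb'));t=s['tool_pos'];th=np.linspace(0,2*np.pi,200)
g=lambda v:180+(np.array(v)+.5)/2-.5
obs=np.r_[g([105,295,178,332]),g([37,360,107])]
def pr(p):
    o=[]
    for r in(.018,.0305):
        uv=proj(f,np.c_[p[0]+r*np.cos(th),p[1]+r*np.sin(th),np.full(200,p[2])]);e=[uv[:,0].min(),uv[:,0].max(),uv[:,1].min(),uv[:,1].max()]
        o+=e if r<.02 else e[:3]
    return np.array(o)
for z in(None,.0295):
    if z is None: r=least_squares(lambda p:pr(p)-obs,[*t[:2],t[2]+.03],x_scale=.01,diff_step=1e-4)
    else: r=least_squares(lambda p:pr([*p,t[2]+z])-obs,t[:2],x_scale=.01,diff_step=1e-4)
    print('drum top - tool',(r.x-t[:len(r.x)]).round(4),r.fun.round(1))
fa=pickle.load(open('w3.pkl','rb'))[0]
L=lambda a,b:(279-50+(a-400+.5)/4-.5,99-50+(b+.5)/4-.5)
print('spindle B',atz(f,L(611,202),.123))
A=(245+(205.5)/4-.5,54+170.5/4-.5); print(tri((fa,A),(f,L(611,202))))
```

```text
drum top - tool [-0.0007 -0.0052  0.0235] [-0.  -0.7 -2.9  2.5  1.2 -0.5  0.6]
drum top - tool [-0.001  -0.0021] [-2.6  1.9 -3.1  6.6 -3.2  3.9 -1.6]
spindle B [ 0.57846682 -0.2180948   0.123     ]
(array([ 0.57841005, -0.21884416,  0.14072742]), [np.float64(4.17882040421913e-05), np.float64(4.178820404216489e-05)])
```

```bash
python3 -m handwheel '[[[-0.2,3,0],0],[[-0.5,6,0],0],[[-0.6,7.5,0],0],[[-0.6,7.7,-0.5],0],[[-0.6,7.7,-1.5],0],[[-0.6,7.7,-1.9],0],[[-0.6,7.7,-1.9],0],[[-0.6,7.7,-1.9],0]]'
python3 -c "
from h import *
s=manip.sense();print(s['tool_pos'],s['wrist_force'],s['moment'])"
```

```text
clock: 16.52
tool_pos: [0.5786, -0.217, 0.1899]
eef_rot: [3.141, 0.001, 1.652]
wrist_force: [0.0, -0.7, -2.7]
width: 0.063
grasp_force: 56.1
[ 0.57855723 -0.21698428  0.1899057 ] [ 0.00560141 -0.67690336 -2.67010088] [-0.04586302 -0.0059383   0.03183711]
```

```bash
python3 -m handwheel '[[[0,0,-0.3],0],[[0,0,-0.6],0],[[0,0,-0.9],0],[[0,0,-1.2],0],[[0,0,-1.4],0],[[0,0,-1.4],0]]'
python3 -c "
from h import *
s=manip.sense();print(s['tool_pos'],s['wrist_force'],s['moment'])"
```

```text
clock: 17.27
tool_pos: [0.5784, -0.2162, 0.1756]
eef_rot: [-3.141, -0.0, 1.653]
wrist_force: [-0.5, 0.2, -2.5]
width: 0.0632
grasp_force: 56.1
[ 0.57839161 -0.21624378  0.17556352] [-0.51168182  0.15278906 -2.49923632] [ 0.05075175 -0.02341821  0.00406863]
```

```bash
python3 -m handwheel '[[[0,0,-0.4],0],[[0,0,-0.8],0],[[0,0,-1.2],0],[[0,0,-1.5],0],[[0,0,-1.7],0],[[0,0,-1.7],0]]'
python3 -c "
from h import *
s=manip.sense();print(s['tool_pos'],s['wrist_force'],s['moment'])"
```

```text
clock: 18.02
tool_pos: [0.5785, -0.2163, 0.1586]
eef_rot: [-3.141, -0.0, 1.653]
wrist_force: [0.1, -0.1, -2.1]
width: 0.0633
grasp_force: 56.1
[ 0.57846281 -0.21626749  0.1586296 ] [ 0.0575234  -0.09623978 -2.10313665] [ 0.02116624 -0.02114228 -0.03743668]
```

```bash
python3 -m handwheel '[[[0,0,-1],0],[[0,0,-2.5],0],[[0,0,-4],0],[[0,0,-5.3],0],[[0,0,-6.1],0],[[0,0,-6.4],0],[[0,0,-6.4],0]]'
python3 -m handwheel '[[[0,0,-0.2],0],[[0,0,-0.4],0],[[0,0,-0.5],0],[[0,0,-0.5],0]]'
```

```text
clock: 18.9
tool_pos: [0.5787, -0.2165, 0.0949]
eef_rot: [3.141, 0.0, 1.653]
wrist_force: [-0.2, 0.3, -2.2]
width: 0.0635
grasp_force: 56.1
clock: 19.4
tool_pos: [0.5785, -0.2163, 0.0898]
eef_rot: [-3.142, -0.0, 1.653]
wrist_force: [-1.1, -0.7, -2.5]
width: 0.0633
grasp_force: 56.1
```

```bash
python3 -m handwheel '[[[0,0,-0.2],0],[[0,0,-0.3],0],[[0,0,-0.4],0],[[0,0,-0.45],0],[[0,0,-0.45],0]]'
```

```text
clock: 20.02
tool_pos: [0.5785, -0.2163, 0.0856]
eef_rot: [3.141, -0.0, 1.653]
wrist_force: [-0.5, 1.0, -0.3]
width: 0.0633
grasp_force: 56.3
```

```bash
python3 -m handwheel '[[[0,0,-0.05],0],[[0,0,-0.05],0],[[0,0,-0.05],0],[[0,0,1],0],[[0,0,4],0],[[0,0,9],0],[[0,0,14],0],[[0,0,14],0]]' 1
python3 - <<'E'
import pickle
from h import *
S=pickle.load(open('s0.pkl','rb')); T,F=S['top'],S['scene']
px=lambda c,l:(c[0]-32+(l[0]+.5)*.32-.5,c[1]-32+(l[1]+.5)*.32-.5)
k=(262,177)
a,b=atz(T,px(k,(61,102)),.062),atz(T,px(k,(139,82)),.062);print('bar ends',a,b,(a+b)/2,np.linalg.norm(a-b),'yaw',np.arctan2(*(a-b)[[1,0]]))
print('hub',atz(T,px(k,(104,101)),.02),atz(F,px((338,258),(91,113)),.03))
s=manip.sense();print(s['tool_pos'],s['eef_rot'],s['joint_positions'].round(2))
E
```

```text
clock: 21.02
tool_pos: [0.5812, -0.2184, 0.2317]
eef_rot: [3.131, 0.005, 1.653]
wrist_force: [-0.2, 0.0, -0.1]
width: 0.0855
grasp_force: 0.0
bar ends [0.64175311 0.05453764 0.062     ] [ 0.66257851 -0.03109507  0.062     ] [0.65216581 0.01172129 0.062     ] 0.08812864858138007 yaw 1.8093596337158615
hub [0.65257896 0.0089167  0.02      ] [0.65795515 0.01062958 0.03      ]
[ 0.58123985 -0.21844681  0.23172457] [3.13082508 0.00547409 1.65262999] [-0.05  0.5   0.59  1.34 -0.28  1.37  0.62]
```

```bash
python3 -m handwheel '[[[1.5,5,0],0.05],[[3,10,0],0.1],[[5,15.5,-1],0.157],[[6.5,20.5,-3],0.157],[[7.1,23,-5],0.157],[[7.1,23.2,-6],0.157],[[7.1,23.2,-6],0.157],[[7.1,23.2,-6],0.157]]' 0.7
python3 - <<'E'
from h import *
f=cam('wrist');s=manip.sense();print(s['tool_pos'],s['eef_rot'],s['joint_positions'].round(2),s['width'])
im=f['image'].copy();th=np.linspace(0,2*np.pi,80)
X=np.array([.652,.0115]);y=1.81;Rz=np.array([[np.cos(y),-np.sin(y)],[np.sin(y),np.cos(y)]])
t=np.linspace(-1,1,30)
e=np.vstack([np.c_[.045*t,.01+0*t],np.c_[.045*t,-.01+0*t],np.c_[.045+0*t,.01*t],np.c_[-.045+0*t,.01*t]])@Rz.T+X
P=np.vstack([np.c_[e,np.full(len(e),.062)],np.c_[X[0]+.033*np.cos(th),X[1]+.033*np.sin(th),np.full(80,.032)]])
for p in proj(f,P): cv2.circle(im,tuple(int(round(a)) for a in p),0,(255,255,0),-1)
u,v=proj(f,[[*X,.06]])[0].astype(int);print(u,v)
v=min(max(v,100),320)
cv2.imwrite('pics/w5.png',cv2.resize(im[v-100:v+100,u-100:u+100],(600,600),interpolation=cv2.INTER_NEAREST))
import pickle;pickle.dump((f,s,u,v),open('w5.pkl','wb'))
E
```

```text
clock: 22.02
tool_pos: [0.6496, 0.0116, 0.1664]
eef_rot: [3.141, 0.002, 1.805]
wrist_force: [0.1, 0.3, 1.3]
width: 0.0597
grasp_force: 0.0
[0.64985868 0.01220334 0.16666925] [3.13992022e+00 2.00927822e-03 1.80537218e+00] [-0.35  0.59  0.49  1.34 -0.28  1.28  0.39] 0.060101911813615426
283 205
```

View pics/w5.png

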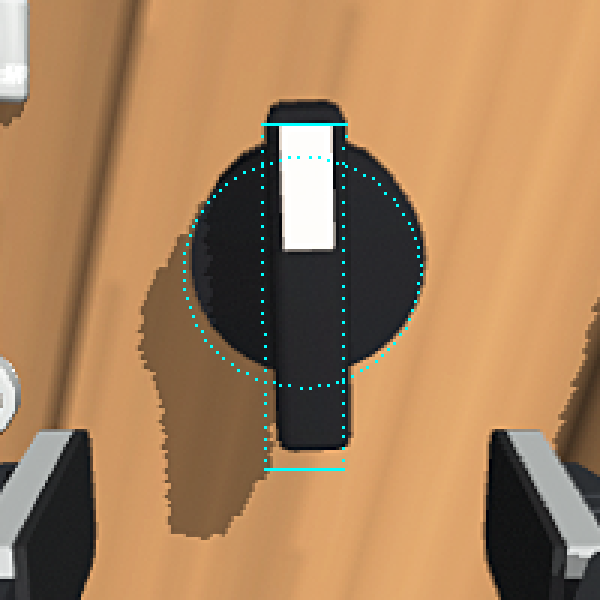

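The bar spans rows 102–450 at columns 308–313 of the crop. That puts the knob about 5 mm further along the bar and 1.6 mm to the right of my prediction. I recompute from these pixels.

Run:
```python
from h import *
import pickle
f,s,u,v=pickle.load(open('w5.pkl','rb'))
L=lambda a,b:(u-100+(a+.5)/3-.5,v-100+(b+.5)/3-.5)
a,b=atz(f,L(306.5,102),.061),atz(f,L(313.5,449),.061);d=a-b
print((a+b)/2,np.linalg.norm(d),np.arctan2(d[1],d[0]),'hub',atz(f,L(309,255),.032))
print(s['tool_pos'],((a+b)/2-s['tool_pos'])*100)
```

```text
[0.65249287 0.01703664 0.061     ] 0.0894235378623702 1.8291846095487179 hub [0.65260203 0.017744   0.032     ]
[0.64985868 0.01220334 0.16666925] [  0.26341941   0.48332958 -10.56692471]
```

```bash
python3 -m handwheel '[[[0.26,0.5,-2],0.02],[[0.26,0.5,-6],0.02],[[0.26,0.5,-9.5],0.02],[[0.26,0.5,-11.5],0.02],[[0.26,0.5,-12],0.02],[[0.26,0.5,-12],0.02],[[0.26,0.5,-12],0.02]]'
```

```text
clock: 22.95
tool_pos: [0.6535, 0.0206, 0.047]
eef_rot: [3.138, 0.001, 1.83]
wrist_force: [0.6, 0.4, -0.1]
width: 0.0598
grasp_force: 0.0
```

```bash
python3 -m handwheel '[[[0,0,0],0],[[0,0,0],0],[[0,0,0],0],[[0,0,0],0],[[0,0,0],0],[[0,0,0.5],0],[[0,0,2],0],[[0,0,4],0],[[0,0,4],0]]' 0 80
python3 -c "
from h import *
s=manip.sense();print(s['tool_pos'],s['eef_rot'],s['joint_positions'].round(2),s['wrist_force'],s['moment'])"
```

```text
clock: 24.08
tool_pos: [0.6543, 0.0204, 0.0885]
eef_rot: [3.136, 0.002, 1.83]
wrist_force: [0.3, 0.1, -1.4]
width: 0.0187
grasp_force: 78.8
[0.65430723 0.02038151 0.08845064] [3.13583218e+00 1.57484683e-03 1.82996348e+00] [-0.35  0.66  0.46  1.42 -0.31  1.13  0.42] [ 0.3471795   0.09561493 -1.41224225] [ 0.01166665  0.02432335 -0.05586888]
```

```bash
python3 -m handwheel '[[[0,0,4],0.15],[[0,0,8],0.3],[[-0.5,-1.5,12],0.45],[[-2,-6,12.7],0.6],[[-3.5,-11,12.7],0.75],[[-5,-16,12.7],0.9],[[-6.5,-20,12.7],1.05],[[-7.5,-23,12.7],1.2],[[-7.9,-23.9,12.7],1.27],[[-7.9,-23.9,12.7],1.27],[[-7.9,-23.9,12.7],1.27],[[-7.9,-23.9,12.7],1.27]]'
python3 -c "
from h import *
s=manip.sense();print(s['tool_pos'],s['eef_rot'],s['joint_positions'].round(2),s['wrist_force'],s['moment'])"
```

```text
clock: 25.58
tool_pos: [0.5737, -0.2168, 0.2122]
eef_rot: [3.141, -0.0, 3.102]
wrist_force: [-0.6, 0.1, -1.9]
width: 0.0187
grasp_force: 78.8
[ 0.57367601 -0.21682971  0.21215617] [ 3.14093086e+00 -2.96856192e-05  3.10163269e+00] [ 0.15  0.46  0.28  1.38 -0.13  1.32  1.96] [-0.6377005   0.0794956  -1.87034664] [ 0.02195772 -0.01746569 -0.0125704 ]
```

```bash
python3 -m handwheel '[[[0.16,-0.14,-0.3],0],[[0.16,-0.14,-1.2],0],[[0.16,-0.14,-2],0],[[0.16,-0.14,-2.6],0],[[0.16,-0.14,-3.1],0],[[0.16,-0.14,-3.1],0]]'
python3 -m handwheel '[[[0,0,-0.3],0],[[0,0,-0.6],0],[[0,0,-0.9],0],[[0,0,-0.9],0]]'
python3 -c "
from h import *
s=manip.sense();print(s['tool_pos'],s['eef_rot'],s['wrist_force'],s['moment'])"
```

```text
clock: 26.32
tool_pos: [0.5744, -0.2196, 0.1807]
eef_rot: [3.141, -0.001, 3.1]
wrist_force: [-0.1, -0.1, -2.2]
width: 0.0183
grasp_force: 78.8
clock: 26.82
tool_pos: [0.5745, -0.2196, 0.1719]
eef_rot: [3.141, -0.001, 3.1]
wrist_force: [-0.1, 0.5, -1.1]
width: 0.0188
grasp_force: 78.8
[ 0.57451299 -0.21961471  0.17192538] [ 3.14134835e+00 -6.60956445e-04  3.09992043e+00] [-0.11756736  0.51899338 -1.13583703] [ 0.02524307 -0.06329973 -0.01905401]
```

```bash
python3 -m handwheel '[[[0,0.08,-0.3],0],[[0,0.08,-0.6],0],[[0,0.08,-0.8],0],[[0,0.08,-0.8],0]]'
python3 -c "
from h import *
s=manip.sense();print(s['tool_pos'],s['eef_rot'],s['wrist_force'],s['moment'])"
```

```text
clock: 27.32
tool_pos: [0.5745, -0.2189, 0.164]
eef_rot: [3.141, -0.001, 3.1]
wrist_force: [-0.4, -0.2, -1.9]
width: 0.0183
grasp_force: 78.8
[ 0.57453531 -0.21886972  0.16400636] [ 3.14141442e+00 -5.58962330e-04  3.09985285e+00] [-0.3846567  -0.1662502  -1.88621014] [0.01061508 0.02605017 0.00929175]
```

```bash
python3 -m handwheel '[[[0,0,-0.1],0],[[0,0,-0.2],0],[[0,0,-0.25],0],[[0,0,-0.25],0]]'
python3 -c "
from h import *
s=manip.sense();print(s['tool_pos'],s['eef_rot'],s['wrist_force'],s['moment'])"
```

```text
clock: 27.82
tool_pos: [0.5747, -0.2189, 0.1618]
eef_rot: [3.142, -0.0, 3.1]
wrist_force: [-0.1, -0.7, -1.5]
width: 0.0185
grasp_force: 78.8
[ 0.57470896 -0.21891185  0.16176298] [ 3.14158644e+00 -6.87861166e-05  3.09992698e+00] [-0.1000309  -0.68835961 -1.457455  ] [-0.02119882  0.00369695 -0.0380838 ]
```

```bash
python3 -m handwheel '[[[0,0,-0.05],0],[[0,0,-0.1],0],[[0,0,-0.1],0]]'
python3 -c "
from h import *
s=manip.sense();print(s['tool_pos'],s['eef_rot'],s['wrist_force'],s['moment'])"
```

```text
clock: 28.2
tool_pos: [0.5748, -0.219, 0.1611]
eef_rot: [-3.142, 0.0, 3.1]
wrist_force: [-1.5, 0.5, -0.4]
width: 0.0183
grasp_force: 79.2
[ 0.57479699 -0.21895021  0.161088  ] [-3.14154635e+00  2.96022511e-04  3.09989423e+00] [-1.47515289  0.47532414 -0.37132194] [0.08473819 0.17292608 0.03474461]
```

```bash
python3 -m handwheel '[[[0,0.03,0],-0.1],[[0,0.06,0],-0.2],[[0.02,0.09,0],-0.3],[[0.03,0.12,0],-0.4],[[0.05,0.15,0],-0.5],[[0.06,0.17,0],-0.6],[[0.06,0.17,0],-0.6]]'
python3 -c "
from h import *
s=manip.sense();print(s['tool_pos'],s['eef_rot'],s['wrist_force'],s['moment'])"
python3 -m handwheel '[[[0.03,0.03,0],-0.1],[[0.05,0.05,0],-0.2],[[0.08,0.07,0],-0.3],[[0.08,0.07,0],-0.3]]'
python3 -c "
from h import *
s=manip.sense();print(s['tool_pos'],s['eef_rot'],s['wrist_force'],s['moment'])"
```

```text
clock: 29.08
tool_pos: [0.5758, -0.2151, 0.1612]
eef_rot: [3.139, -0.001, 2.503]
wrist_force: [-0.5, 3.7, 2.3]
width: 0.0187
grasp_force: 79.4
[ 0.57583341 -0.21510663  0.16115776] [ 3.13921917e+00 -1.26568935e-03  2.50270823e+00] [-0.53911874  3.69496071  2.25614389] [8.25108949e-01 2.36899914e-01 1.14290980e-04]
clock: 29.58
tool_pos: [0.5772, -0.2147, 0.1612]
eef_rot: [3.139, -0.001, 2.204]
wrist_force: [1.1, 4.0, 1.2]
width: 0.0187
grasp_force: 79.3
[ 0.57723252 -0.21468371  0.16118415] [ 3.13894243e+00 -6.87814139e-04  2.20388081e+00] [1.10590943 4.04225613 1.2256509 ] [ 0.97921397 -0.13698394  0.04612716]
```

```bash
python3 -m handwheel '[[[0.03,0.1,0],-0.05],[[0.03,0.1,0],-0.1],[[0.03,0.1,0],-0.1]]'
python3 -c "
from h import *
s=manip.sense();print(s['tool_pos'],s['eef_rot'],s['wrist_force'],s['moment'])"
```

```text
clock: 29.95
tool_pos: [0.5775, -0.2146, 0.1612]
eef_rot: [3.139, 0.0, 2.103]
wrist_force: [1.6, 5.0, 1.1]
width: 0.0183
grasp_force: 79.2
[ 0.57754526 -0.21462423  0.16116275] [3.13929403e+00 3.74263941e-04 2.10345081e+00] [1.64103021 4.96057629 1.05106183] [ 0.81928168 -0.4202118   0.05838243]
```

```bash
python3 -m handwheel '[[[0.03,0,0],-0.05],[[0.03,0,0],-0.1],[[0.03,0,0],-0.1]]'
python3 -c "
from h import *
s=manip.sense();print(s['tool_pos'],s['eef_rot'],s['wrist_force'],s['moment'])"
```

```text
clock: 30.32
tool_pos: [0.5778, -0.215, 0.1612]
eef_rot: [3.139, 0.001, 2.003]
wrist_force: [3.2, 3.1, 1.2]
width: 0.019
grasp_force: 79.2
[ 0.57779806 -0.2149804   0.16115807] [3.13945530e+00 5.88870782e-04 2.00292378e+00] [3.22344427 3.09300386 1.180369  ] [ 0.84224109 -0.54993298  0.0828887 ]
```

```bash
python3 -m handwheel '[[[0.05,0.03,0],-0.04],[[0.05,0.03,0],-0.08],[[0.05,0.03,0],-0.08]]'
python3 -c "
from h import *
s=manip.sense();print(s['eef_rot'][2],s['wrist_force'],s['moment'])"
```

```text
clock: 30.7
tool_pos: [0.5779, -0.2152, 0.1612]
eef_rot: [3.14, 0.001, 1.92]
wrist_force: [3.7, 2.3, 2.3]
width: 0.0182
grasp_force: 79.3
1.9199848777695974 [3.71708769 2.29777546 2.31464158] [ 0.76548912 -0.84155814  0.02268922]
```

```bash
python3 -m handwheel '[[[0.03,0.03,0],-0.04],[[0.03,0.03,0],-0.08],[[0.03,0.03,0],-0.08]]'
python3 -c "
from h import *
s=manip.sense();print(s['eef_rot'][2],s['wrist_force'],s['moment'])"
```

```text
clock: 31.08
tool_pos: [0.5783, -0.2144, 0.1612]
eef_rot: [3.14, 0.0, 1.839]
wrist_force: [3.1, 3.8, 1.6]
width: 0.0186
grasp_force: 79.4
1.8392927175336204 [3.08596689 3.75406208 1.59321273] [ 0.85091418 -0.88423648  0.07966701]
```

```bash
python3 -m handwheel '[[[0.03,0.02,0],-0.04],[[0.03,0.02,0],-0.04]]'
python3 -c "
from h import *
s=manip.sense();print(s['eef_rot'][2],s['wrist_force'],s['moment'])"
```

```text
clock: 31.32
tool_pos: [0.5786, -0.2141, 0.1612]
eef_rot: [3.14, -0.0, 1.8]
wrist_force: [3.1, 3.1, 2.3]
width: 0.0184
grasp_force: 79.4
1.7997425931730144 [3.0507197  3.1303334  2.30285407] [ 0.92750727 -0.85088161  0.195276  ]
```

```bash
python3 -m handwheel '[[[0.02,0.02,0],-0.04],[[0.02,0.02,0],-0.04]]'
python3 -c "
from h import *
s=manip.sense();print(s['eef_rot'][2],s['wrist_force'],s['moment'])"
```

```text
clock: 31.58
tool_pos: [0.5787, -0.214, 0.1611]
eef_rot: [3.14, 0.0, 1.76]
wrist_force: [3.7, 3.7, 2.6]
width: 0.0185
grasp_force: 79.5
1.7601559855098325 [3.70722863 3.70447443 2.61741988] [ 0.83648845 -0.82746699  0.34679445]
```

```bash
python3 -m handwheel '[[[0.02,0.01,0],-0.05],[[0.02,0.01,0],-0.05]]'
python3 -c "
from h import *
s=manip.sense();print(s['eef_rot'][2],s['wrist_force'],s['moment'])"
```

```text
clock: 31.82
tool_pos: [0.5789, -0.214, 0.1612]
eef_rot: [3.14, 0.0, 1.71]
wrist_force: [2.6, 4.2, 1.2]
width: 0.0185
grasp_force: 79.4
1.710033046983609 [2.59658159 4.19112797 1.24833589] [ 0.81837256 -0.86438731  0.28905634]
```

```bash
python3 -m handwheel '[[[0.02,0.01,0],-0.05],[[0.02,0.01,0],-0.05]]'
python3 -c "
from h import *
s=manip.sense();print(s['eef_rot'][2],s['wrist_force'],s['moment'])"
```

```text
clock: 32.08
tool_pos: [0.5791, -0.214, 0.1612]
eef_rot: [3.14, 0.0, 1.66]
wrist_force: [3.0, 3.1, 1.6]
width: 0.0185
grasp_force: 79.4
1.6602011957651017 [2.99286691 3.06595735 1.61625995] [ 0.79442789 -0.91884232  0.21663597]
```

```bash
python3 -m handwheel '[[[0.02,0,0],-0.04],[[0.03,0,0],-0.08],[[0.03,0,0],-0.08]]'
python3 -c "
from h import *
s=manip.sense();print(s['eef_rot'][2],s['wrist_force'],s['moment'])"
```

```text
clock: 32.45
tool_pos: [0.5794, -0.2141, 0.1611]
eef_rot: [3.14, 0.0, 1.58]
wrist_force: [5.1, 4.0, 1.3]
width: 0.0183
grasp_force: 79.4
1.5802057180543567 [5.10165648 3.99434633 1.31395601] [ 0.80593055 -0.85687784  0.29995156]
```

```bash
python3 -m handwheel '[[[0.02,0,0],-0.04],[[0.02,0,0],-0.08]]'
python3 -c "
from h import *
s=manip.sense();print(s['eef_rot'][2],s['wrist_force'],s['moment'])"
```

```text
clock: 32.7
tool_pos: [0.5797, -0.2142, 0.1612]
eef_rot: [3.14, 0.0, 1.499]
wrist_force: [4.6, 3.2, 1.6]
width: 0.0185
grasp_force: 79.4
1.4993894631803193 [4.56766063 3.2014435  1.61488055] [ 0.72773249 -0.96198274  0.36630871]
```

```bash
python3 -m handwheel '[[[0,0,0],0],[[0,0,0],0],[[0,0,0],0],[[0,0,1],0],[[0,0,4],0],[[0,0,9],0],[[0,-4,10],0],[[0,-7,10],0],[[0,-7,10],0],[[0,-7,10],0]]' 0.6
python3 - <<'E'
from h import *
f,F=cam('wrist'),cam('scene');s=manip.sense();print(s['tool_pos'],s['wrist_force'])
im=f['image'].copy();th=np.linspace(0,2*np.pi,80);X=np.array([.5783,-.2184])
for r,z in((.033,.147),(.032,.045),(.088,.045),):
    for p in proj(f,np.c_[X[0]+r*np.cos(th),X[1]+r*np.sin(th),np.full(80,z)]): cv2.circle(im,tuple(int(round(a)) for a in p),0,(255,0,255),-1)
b=F['image'][215:355,195:310]
cv2.imwrite('pics/w6.png',np.hstack([cv2.resize(im,(500,375),interpolation=cv2.INTER_AREA),cv2.resize(b,(300,375),interpolation=cv2.INTER_CUBIC)]))
E
```

```text
clock: 33.95
tool_pos: [0.5791, -0.2835, 0.261]
eef_rot: [3.141, -0.001, 1.5]
wrist_force: [-0.1, 0.6, -0.2]
width: 0.0514
grasp_force: 0.0
[ 0.57955417 -0.28253785  0.26077639] [-0.09964669 -0.48556024  0.01707867]
```

View pics/w6.png

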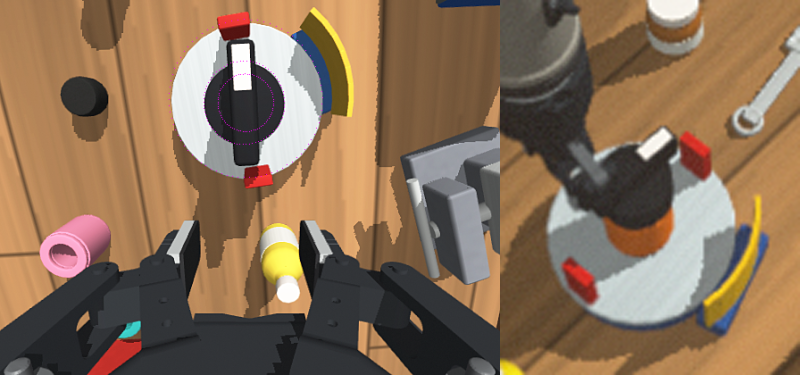

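The last view shows the flange flat, the orange drum on it, and the knob seated on its predicted ring at (244,102) with its bar at the turned angle. The gripper is open and clear of everything.

```bash
python3 -c "
from rig import manip
print(manip.sign_off())"
```

```text
the job is handed in; nothing more can be done
None
```

The job is handed in: flange, orange drum and wing knob are seated on the stand in that order, and the knob was turned clockwise about 0.3 rad into clutch slip (estimated from wrist torque and tool angle; first click is at 0.10, second at 0.60) and released at about 34 s.

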